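Slide the dish tray home and latch the incubation chamber

ROBOT

A 7-joint arm with a two-finger parallel gripper is mounted at the origin on the work surface. World frame = base frame: x ahead of the robot, y to its left, z up, the work surface at z = 0. Lengths are in m, angles in rad, forces in N, time in s.
With the tool pointing down it reaches from about 0.4 to 0.85 m from the base axis. Payload 10.4 kg.
Tool frame: the origin (TCP) lies on the centre line of the jaws, within the pads' length; the fingertips stand 22 mm ahead of it and the grasp point (between the pads) lies 3 mm ahead of it; x points along the fingers, y is the direction in which the jaws open and shut, and the axes are right-handed (so a half turn about x gives the same grasp; the last joint's range is limited). The gripper opens to 87 mm and grips with 3 to 60 N. Pads are 19 mm wide; open, the fingers measure 117 mm over their backs; the gripper's body (75 mm by 190 mm) begins 51 mm behind the grasp point.
Start: joints at [1.297, 0.332, -0.065, 1.46, 0.022, 1.35, -0.088], TCP at [0.155, -0.605, 0.212] pointing down, gripper open.
Joint ranges: [-2.6, 2.6], [-0.5, 2.12], [-1.47, 1.34], [0.16, 2.42], [-1.27, 4.41], [0.06, 2.06], [-2.6, 2.6]. Speed limits (rad/s): [2.22, 2.22, 2.79, 2.79, 3.14, 3.14, 3.14].

INTERFACE

Orientations are given as a unit quaternion [x, y, z, w].
In Python, from bench import * gives the robot as it stands.
- The arm moves only by the tool arm_command, never from a script. Its argument "targets" is one flat list of numbers, 7 for each row, row after row: the turn, a rotation vector about the tool's x, y, z in units of 45 degrees (1.0 is 45 degrees), then the shift along the tool's x, y, z in units of 25 mm (1.0 is 25 mm), then the opening, from 0 (shut) to 1 (fully open). In form: [wx, wy, wz, tx, ty, tz, fingers, wx, wy, wz, tx, ty, tz, fingers, ...]. A call has 1 to 12 rows; each row shifts and turns the pose as measured when the row begins, along the tool's axes as they then stand; what a row does not reach is not made up. A row lasts 1/12 s, in which the tool goes at most 41.7 mm and 7.16 degrees, less where a joint would pass 70% of its speed; a pose out of reach is approached as far as the arm can. A call with a number of a shift or a turn outside -1 to 1 is refused whole. A call with a gripper value outside its range is refused whole. The fingers move at their own pace and stop on an object; "newtons" is the grip in N (left out, the last holds). Time passes only in rows, so rows that do not move let the fingers close. It gives the time, the measured TCP pose, the force and the opening at its end, in the units of the state.
- read_state(): the state, without advancing time (a new reading comes with each control period).
- camera(name): name is "side" or "top"; returns the picture (384x512x3 uint8, red, green, blue); there is no depth.
- calibration(name): a dict with "camera_matrix" (3x3 intrinsics, pixels), "R" (3x3) and "t" (3): a world point X has camera coordinates R X + t. Camera axes: x right, y down, z forward; pixel columns grow to the right and rows downward; lengths in m; the calibration is good to about 2 mm. A picture is of the moment at which its call begins. calibration takes no time and is no camera call.
- close_job(): hands the job in, once; it reports no verdict.
The state is a dict: "time": time; "joint_positions": joint angles; "joint_vel": joint speeds; "joint_torque": joint torques, N m; "ee_pos": TCP position; "eef_rot": TCP orientation; "ft_force": force on the tool from outside, world axes, zero at the start; "torque": the same for the moment, N m; "width": finger opening in m.
Only numpy, scipy, OpenCV 4.12 (cv2) and the standard library are available. Lean on these libraries where they do the work, as an engineer would, in place of code of your own. Each camera call takes 0.05 s, during which the arm holds its last target.

TASK

The culture dishes have to go back to warmth: with the chamber door still standing open, push the dish tray fully home, then swing the door shut and press it until its sprung latch snaps in and the door stays shut by itself when you let go. Close it gently, never pushing on the door with more than 20 N, and leave the bottle, the slide box and the objective where they stand.

Things in the scene. Friction and masses are not known exactly. Their poses are not given: they have to be found in the camera images.
- chamber: White bench-top incubation chamber, fixed to the bench: body 170 deep, 206 wide, 118 high, open at the front. Origin: centre of the lower front edge of the body, on the bench; +x points into the chamber (away from the opening), +y towards the hinge side, z up. Its opening faces -x. The roof starts at x = 0.
- tray (a joint): Sliding dish tray, in m: 0 = fully home at its stop, grows as it is pulled out along the chamber's -x (to 0.09). Slides stiffly (about 2 N friction) and stays where it is left. While it stands out more than about 10 mm the door meets it.
- tray_front (a point): Middle of the tray's flat aluminium front panel, on its outer face, at height 105 mm (blue patch). The panel is 138 wide, its lower edge 32 and upper edge 122 mm above the bench. When home this face lies 9 mm in front (-x) of the chamber's front edge. Axes parallel to the chamber's.
- door (a joint): White door with window, in rad: grows as it opens (1.57 = square to the front). Vertical hinge at the chamber's +y side; the free edge swings out to the chamber's -x. Panel 14 thick, 2 to 172 mm from the hinge axis, 12 to 132 mm above the bench. Turns easily and stays where left. Latched it rests anywhere from 0.015 to 0.145 (strike setting unknown); if not latched it springs back beyond 0.17.
- latch (a point): Middle of the door's free edge at height 100 mm, 172 mm from the hinge axis. Here a sprung brass bolt, bevelled on its inner side, sticks out 8 mm. It must ride over the 4 mm thick lip of a steel strike bracket on the chamber, set up to 10 mm deeper or shallower than the middle setting (not measured). Axes as door_push.
- door_hinge (a point): Point on the door's hinge axis at height 90 mm; 26 mm in front of (chamber -x) the chamber's front edge and 88 mm to its +y side. Feel of closing: over the last 28 mm of free-edge travel a sprung rubber buffer and the bolt raise the push needed at the pad to 5-9 N; it eases as the bolt snaps in, and about 2 mm later the door meets a firm stop and force climbs steeply.
- door_push (a point): Centre of the black push pad (36 wide, 56 high) on the door's outer face near its free edge, 100 mm above the bench, 150 mm from the hinge axis along the door and 9 mm outside the panel's mid-plane (which holds the axis). Its x axis points from the pad into the door, the way to push; its y axis points along the door to the hinge.
- reagent_bottle: Amber glass bottle, 60 diameter, 150 high, loose; origin at the centre of its underside. Bystander.
- slide_box: Blue and white slide box, 92 x 77 x 30, loose; origin at the centre of its underside. Bystander.
- objective: Steel microscope objective standing on its wide end, 34 diameter, 50 high, loose; origin at the centre of its underside. Bystander.

How it is judged:
By the outcome, as a careful person would: the job done as asked, in the order asked, and still so for the second after the job is handed in, with the robot touching nothing.
It also fails if it takes over 58 s, if anything falls off the work surface, if the arm or the gripper's body presses on something with over 40 N, if the wrist force passes 120 N, or if a joint passes its speed limit or range.

## Working session

There is one attempt and no reset: what is moved stays moved. The work goes in short steps, Python scripts to look and compute and a tool call to move; the robot and the scene stay as the last step left them, time stands still between calls to the robot, and variables do not carry over. Pictures are saved under pics/ and viewed, and the job is handed in when it is done.

Besides the shell and the picture viewer there is one more tool, called after ">>>" as a command line: name --argument value ..., lists and objects as JSON in quotes. arm_command: Moves the arm, as the interface text tells. Shifts and turns lie within -1 to 1; 1 stands for 25 mm of shift or 45 degrees of turn. Its arguments: {"type":"object","properties":{"targets":{"type":"array","items":{"type":"number","minimum":-1,"maximum":1}},"newtons":{"type":"number"}},"required":["targets"]}

```bash
ls; mkdir -p pics; python3 - <<'E'
from bench import *
import cv2
for n in ("side","top"):
    im=camera(n); cv2.imwrite(f"pics/{n}0.png",cv2.cvtColor(im,cv2.COLOR_RGB2BGR))
    c=calibration(n); print(n,c)
s=read_state(); print(s)
E
```

```text
pics
side {'camera_matrix': array([[362.75002895,   0.        , 252.90663331],
       [  0.        , 362.75002895, 187.42577086],
       [  0.        ,   0.        ,   1.        ]]), 'R': array([[ 0.99368917, -0.11150586, -0.01217662],
       [-0.06593603, -0.49284688, -0.8676142 ],
       [ 0.09074286,  0.86294171, -0.49708886]]), 't': array([-0.53906641,  0.11017621,  1.15976321])}
top {'camera_matrix': array([[418.49413044,   0.        , 261.39911537],
       [  0.        , 418.49413044, 195.65437162],
       [  0.        ,   0.        ,   1.        ]]), 'R': array([[-0.0107945 , -0.99992741, -0.00535348],
       [-0.99197992,  0.01138266, -0.12588197],
       [ 0.12593377,  0.00395171, -0.99203078]]), 't': array([0.01518416, 0.57422357, 1.13051015])}
{'time': 0.1, 'joint_positions': array([ 1.29740945,  0.33277131, -0.06468976,  1.46083463,  0.02163529,
        1.34986292, -0.0885097 ]), 'joint_vel': array([ 0.0006271 , -0.00252164, -0.00032247, -0.000888  , -0.00121471,
       -0.0004309 ,  0.00138969]), 'joint_torque': array([ 1.63394758e-03, -6.24547791e+01,  2.46989750e-02, -3.90718067e+01,
       -6.14281395e-02,  3.66626366e-02,  1.01135404e-04]), 'ee_pos': array([ 0.15500068, -0.60512993,  0.21116765]), 'eef_rot': array([-0.70147112, -0.08884563,  0.70163793, -0.08802808]), 'ft_force': array([-0.16752803,  0.2467685 ,  0.11068529]), 'torque': array([ 0.02548998, -0.02234429,  0.00833401]), 'width': 0.08667388185864129}
```

View pics/side0.png

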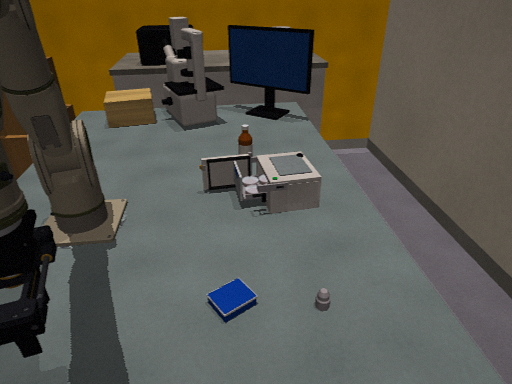

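View pics/top0.png

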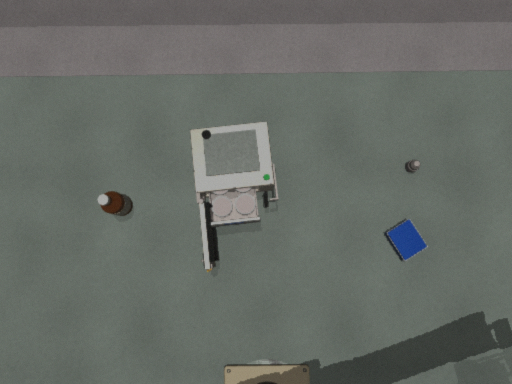

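```bash
python3 - <<'E'
import cv2
a=cv2.imread("pics/top0.png")[110:280,170:300]; cv2.imwrite("pics/topc.png",cv2.resize(a,None,fx=3.5,fy=3.5,interpolation=cv2.INTER_CUBIC))
a=cv2.imread("pics/side0.png")[120:230,190:330]; cv2.imwrite("pics/sidec.png",cv2.resize(a,None,fx=5,fy=5,interpolation=cv2.INTER_CUBIC))
E
```

```text
(no output)
```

View pics/topc.png

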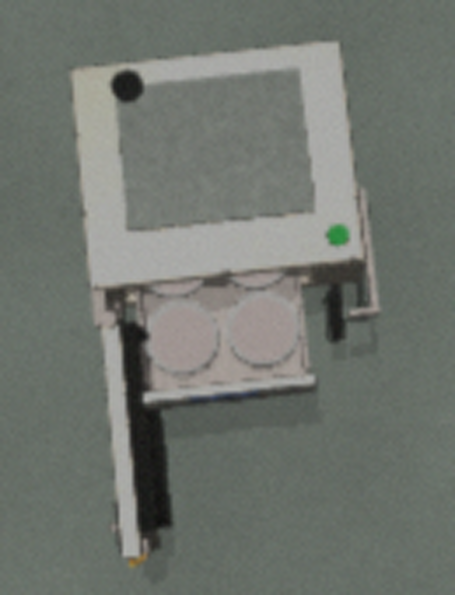

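View pics/sidec.png

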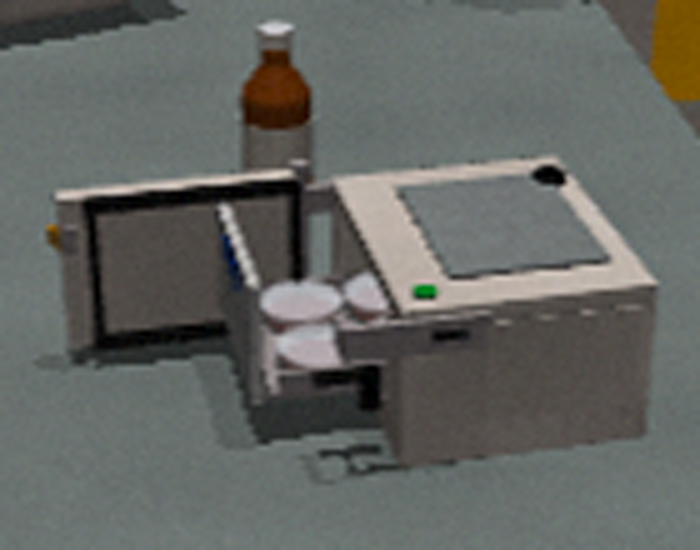

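```bash
cat > h.py <<'E'
from bench import *
import numpy as np, cv2
from scipy.optimize import least_squares
from scipy.spatial.transform import Rotation as Ro
C={n:calibration(n) for n in("side","top")}
def proj(n,X):
    c=C[n]; p=(np.atleast_2d(X)@c["R"].T+c["t"])@c["camera_matrix"].T; return p[:,:2]/p[:,2:]
def ray(n,uv,z):
    c=C[n]; o=-c["R"].T@c["t"]; d=c["R"].T@np.linalg.solve(c["camera_matrix"],[uv[0],uv[1],1]); return o+d*(z-o[2])/d[2]
def uc(p,s,o): return (np.array(p,float)+.5)/s-.5+np.array(o)
def ch(q,P): # chamber->world
    P=np.atleast_2d(P); c,s=np.cos(q[2]),np.sin(q[2]); return P@np.array([[c,-s,0],[s,c,0],[0,0,1]]).T+[q[0],q[1],0]
E
cat > a.py <<'E'
from h import *
R=np.array([[.17,.103,.118],[.17,-.103,.118],[0,-.103,.118],[0,.103,.118]])
T=uc([(71,70),(340,41),(360,262),(95,288)],3.5,(170,110))
S=uc([(563,157),(657,290),(400,312),(334,180)],5,(190,120))
for w in("t","s","b"):
    def f(q):
        r=[]
        if w!="s": r.append(proj("top",ch(q,R))-T)
        if w!="t": r.append(proj("side",ch(q,R))-S)
        return np.concatenate(r).ravel()
    r=least_squares(f,[.6,0,.1]); print(w,r.x,np.round(r.fun,1))
q=r.x
inv=lambda X:(np.array([[np.cos(q[2]),np.sin(q[2])],[-np.sin(q[2]),np.cos(q[2])]])@(X[:2]-q[:2]))
for nm,p,z in(("trayL",(143,403),.122),("trayR",(315,380),.122),("doorfreeO",(122,556),.132),("doorfreeI",(141,556),.132)):
    X=ray("top",uc(p,3.5,(170,110)),z); print(nm,X,inv(X))
for nm,p,z in(("tray",(220,207),.122),("tray near",(258,288),.122),("doorO",(57,195),.132),("doorI",(83,200),.132)):
    X=ray("side",uc(p,5,(190,120)),z); print("side",nm,X,inv(X))
print("hinge",ch(q,[-.026,.088,.09]))
E
python3 a.py
```

```text
t [0.58372617 0.07780815 0.09403148] [-0.2 -0.4  0.3 -0.1  1.5 -0.2 -1.6  0.6]
s [0.58386569 0.07063245 0.07182446] [-0.1  0.2  0.4 -0.4 -0.4  0.5  0.1 -0.4]
b [0.58423361 0.07722214 0.08781857] [ 0.4 -0.8  0.9 -0.1  1.8 -0.2 -1.4  0.2 -1.1 -0.8  0.1 -1.8 -0.1 -0.6
 -0.4 -1.1]
trayL [0.48978115 0.13960085 0.122     ] [-0.08861751  0.07042235]
trayR [0.50522123 0.01358205 0.122     ] [-0.0842895  -0.05646501]
doorfreeO [0.37997043 0.15287708 0.132     ] [-0.19684066  0.09327845]
doorfreeI [0.37982695 0.13927426 0.132     ] [-0.19817664  0.07974064]
side tray [0.49120828 0.12850538 0.122     ] [-0.08816902  0.05924447]
side tray near [0.50736083 0.00673487 0.122     ] [-0.08275868 -0.06347345]
side doorO [0.37987325 0.14209922 0.132     ] [-0.19788275  0.08255065]
side doorI [0.39770971 0.13154911 0.132     ] [-0.18104033  0.07047683]
hinge [[0.5506157  0.16260267 0.09      ]]
```

```bash
cat >> h.py <<'E'
Q=[.584,.0772,.091]
def st():
    s=read_state(); R=Ro.from_quat(s["eef_rot"]).as_matrix(); p=np.array(s["ee_pos"])
    print("t",s["time"],"p",np.round(p,4),"F",np.round(s["ft_force"],2),"w",round(s["width"],4)); print("axes x,y,z(cols)\n",np.round(R,3)); print("ch pos",np.round(inv(p),4)); return p,R
def inv(X):
    c,s=np.cos(Q[2]),np.sin(Q[2]); return np.array([[c,s],[-s,c]])@(np.asarray(X)[:2]-Q[:2])
def go(p,R,tgt,zyaw):
    # tool z pointing horizontally at world yaw zyaw, x down
    zx=np.array([np.cos(zyaw),np.sin(zyaw),0]); x=np.array([0,0,-1.]); Rt=np.column_stack([x,np.cross(zx,x),zx])
    rv=Ro.from_matrix(R.T@Rt).as_rotvec(); print("turn units",np.round(rv/(np.pi/4),3),"deg",np.round(np.degrees(rv),1),"| shift units (25mm)",np.round(R.T@(np.asarray(tgt)-p)/.025,2),"| shift in final axes",np.round(Rt.T@(np.asarray(tgt)-p)/.025,2))
E
python3 - <<'E'
from h import *
p,R=st()
t=ch(Q,[-.12,0,.19])[0]; print(t)
go(p,R,t,Q[2]); go(p,R,t,Q[2]+np.pi)
for n,uv,z in(("bottle top",(104,200),.15),("box",(406,239),.03),("obj",(413,165),.03)): print(n,ray("top",uv,z))
E
```

```text
t 0.1 p [ 0.155  -0.6051  0.2112] F [-0.17  0.25  0.11] w 0.0867
axes x,y,z(cols)
 [[-0.     0.248 -0.969]
 [ 0.001 -0.969 -0.248]
 [-1.    -0.001  0.   ]]
ch pos [-0.4892 -0.6405]
[0.46449652 0.06629507 0.19      ]
turn units [-3.797e+00 -2.000e-03  0.000e+00] deg [-1.708e+02 -1.000e-01  0.000e+00] | shift units (25mm) [  0.87 -22.94 -18.66] | shift in final axes [ 0.85 25.62 14.77]
turn units [0.203 0.    0.001] deg [9.2 0.  0.1] | shift units (25mm) [  0.87 -22.94 -18.66] | shift in final axes [  0.85 -25.62 -14.77]
bottle top [0.55344969 0.40447905 0.15      ]
box [ 0.4499053  -0.38924488  0.03      ]
obj [ 0.65750945 -0.42024842  0.03      ]
```

>>> arm_command --targets '[0.1, 0, 0, 0, -0.9, -0.5, 0, 0.1, 0, 0, 0, -0.9, -0.5, 0, 0, 0, 0, 0, -0.95, -0.55, 0, 0, 0, 0, 0, -0.95, -0.55, 0, 0, 0, 0, 0, -0.95, -0.55, 0, 0, 0, 0, 0, -0.95, -0.55, 0, 0, 0, 0, 0, -0.95, -0.55, 0, 0, 0, 0, 0, -0.95, -0.55, 0, 0, 0, 0, 0, -0.95, -0.55, 0, 0, 0, 0, 0, -0.95, -0.55, 0, 0, 0, 0, 0, -0.95, -0.55, 0, 0, 0, 0, 0, -0.95, -0.55, 0]' --newtons 10

```text
time: 1.1
ee_pos: [0.2859, -0.2962, 0.2055]
eef_rot: [-0.704, -0.03, 0.709, -0.024]
ft_force: [1.6, 0.2, 0.4]
width: 0.0146
```

```bash
python3 - <<'E'
from h import *
p,R=st()
go(p,R,ch(Q,[-.125,0,.19])[0],Q[2]+np.pi)
E
```

```text
t 1.1 p [ 0.2859 -0.2962  0.2055] F [1.59 0.23 0.38] w 0.0146
axes x,y,z(cols)
 [[-0.008  0.076 -0.997]
 [ 0.007 -0.997 -0.076]
 [-1.    -0.008  0.007]]
ch pos [-0.3308 -0.3447]
turn units [-0.019  0.009  0.01 ] deg [-0.9  0.4  0.5] | shift units (25mm) [  0.67 -13.91  -8.03] | shift in final axes [  0.62 -13.79  -8.23]
```

>>> arm_command --targets '[0, 0, 0, 0, -0.95, -0.6, 0, 0, 0, 0, 0, -0.95, -0.6, 0, 0, 0, 0, 0, -0.95, -0.6, 0, 0, 0, 0, 0, -0.95, -0.6, 0, 0, 0, 0, 0, -0.95, -0.6, 0, 0, 0, 0, 0, -0.95, -0.6, 0, 0, 0, 0, 0, -0.95, -0.6, 0, 0, 0, 0, 0, -0.95, -0.6, 0, 0, 0, 0, 0, -0.95, -0.6, 0, 0, 0, 0, 0, -0.95, -0.6, 0, 0, 0, 0, 0, -0.95, -0.6, 0, 0, 0, 0, 0, -0.95, -0.6, 0]'

```text
time: 2.1
ee_pos: [0.4462, 0.0186, 0.2045]
eef_rot: [-0.703, -0.028, 0.71, -0.024]
ft_force: [0.2, -0.8, -0.4]
width: 0.0004
```

```bash
python3 - <<'E'
from h import *
p,R=st()
go(p,R,ch(Q,[-.125,0,.107])[0],Q[2]+np.pi)
E
```

```text
t 2.1 p [0.4462 0.0186 0.2045] F [ 0.18 -0.77 -0.38] w 0.0004
axes x,y,z(cols)
 [[-0.01   0.074 -0.997]
 [ 0.005 -0.997 -0.074]
 [-1.    -0.006  0.01 ]]
ch pos [-0.1426 -0.0459]
turn units [-0.021  0.012  0.007] deg [-0.9  0.5  0.3] | shift units (25mm) [ 3.9  -1.82 -0.71] | shift in final axes [ 3.9  -1.83 -0.7 ]
```

>>> arm_command --targets '[0, 0, 0, 0.5, -0.6, -0.1, 0, 0, 0, 0, 0.7, -0.6, 0, 0, -0.02, 0.01, 0, 0.7, -0.6, 0, 0, 0, 0, 0, 0.7, 0, 0, 0, 0, 0, 0, 0.7, 0, 0, 0, 0, 0, 0, 0.5, 0, 0, 0, 0, 0, 0, 0, 0, 0, 0]'

```text
time: 2.68
ee_pos: [0.4456, 0.0748, 0.1059]
eef_rot: [0.706, 0.039, -0.706, 0.033]
ft_force: [0.4, -0.7, -0.5]
width: 0.0003
```

```bash
python3 - <<'E'
from h import *
p,R=st()
go(p,R,ch(Q,[-.097,0,.107])[0],Q[2]+np.pi)
im=camera("side"); cv2.imwrite("pics/s1.png",cv2.resize(cv2.cvtColor(im,cv2.COLOR_RGB2BGR)[100:250,150:350],None,fx=4,fy=4,interpolation=cv2.INTER_CUBIC))
E
```

```text
t 2.6833 p [0.4456 0.0748 0.1059] F [ 0.4  -0.73 -0.55] w 0.0003
axes x,y,z(cols)
 [[-0.     0.102 -0.995]
 [ 0.009 -0.995 -0.102]
 [-1.    -0.009 -0.001]]
ch pos [-0.138   0.0102]
turn units [ 0.014 -0.001  0.012] deg [ 0.6 -0.   0.5] | shift units (25mm) [-0.05  0.43 -1.64] | shift in final axes [-0.04  0.41 -1.64]
```

View pics/s1.png

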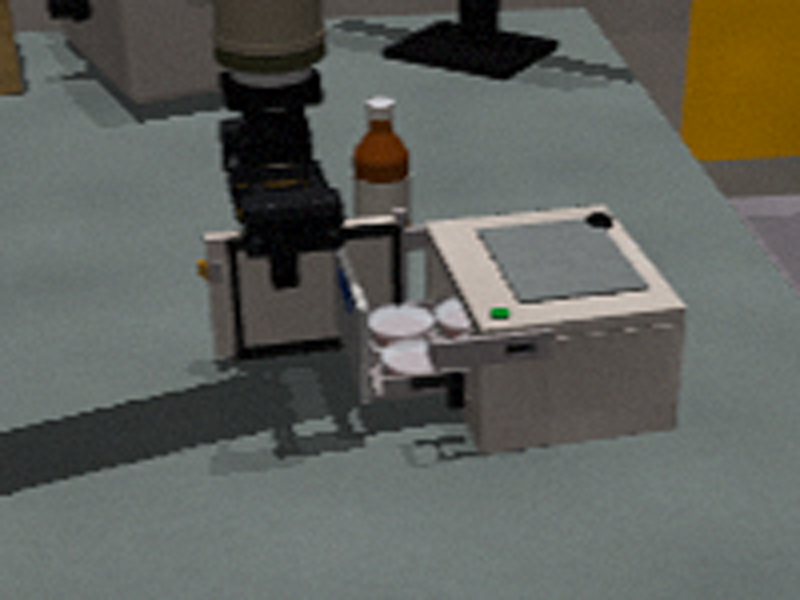

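>>> arm_command --targets '[0.01, 0, 0, 0, 0.4, -0.3, 0, 0, 0, 0, 0, 0, -0.4, 0, 0, 0, 0, 0, 0, -0.4, 0, 0, 0, 0, 0, 0, -0.3, 0, 0, 0, 0, 0, 0, -0.3, 0, 0, 0, 0, 0, 0, -0.3, 0, 0, 0, 0, 0, 0, -0.3, 0, 0, 0, 0, 0, 0, -0.3, 0, 0, 0, 0, 0, 0, -0.3, 0, 0, 0, 0, 0, 0, -0.3, 0]'

```text
time: 3.57
ee_pos: [0.5335, 0.0682, 0.1107]
eef_rot: [0.707, 0.034, -0.706, 0.029]
ft_force: [-3.0, 1.9, 0.3]
width: 0.0001
```

```bash
python3 - <<'E'
from h import *
p,R=st()
go(p,R,ch(Q,[-.019,0,.107])[0],Q[2]+np.pi)
E
```

```text
t 3.5667 p [0.5335 0.0682 0.1107] F [-2.98  1.93  0.34] w 0.0001
axes x,y,z(cols)
 [[ 0.     0.088 -0.996]
 [ 0.007 -0.996 -0.088]
 [-1.    -0.007 -0.001]]
ch pos [-0.0511 -0.0044]
turn units [-0.003 -0.001  0.009] deg [-0.2 -0.1  0.4] | shift units (25mm) [ 0.15 -0.18 -1.28] | shift in final axes [ 0.15 -0.17 -1.28]
```

>>> arm_command --targets '[0, 0, 0, 0.1, 0, -0.25, 0, 0, 0, 0, 0.05, 0, -0.25, 0, 0, 0, 0, 0, 0, -0.2, 0, 0, 0, 0, 0, 0, -0.2, 0, 0, 0, 0, 0, 0, -0.12, 0, 0, 0, 0, 0, 0, -0.12, 0]'

```text
time: 4.07
ee_pos: [0.5667, 0.071, 0.107]
eef_rot: [0.707, 0.034, -0.706, 0.029]
ft_force: [-1.9, 1.5, 0.4]
width: 0.0002
```

```bash
python3 - <<'E'
from h import *
p,R=st()
go(p,R,ch(Q,[-.019,0,.107])[0],Q[2]+np.pi)
E
```

```text
t 4.0667 p [0.5667 0.071  0.107 ] F [-1.89  1.52  0.41] w 0.0002
axes x,y,z(cols)
 [[ 0.002  0.088 -0.996]
 [ 0.007 -0.996 -0.088]
 [-1.    -0.007 -0.002]]
ch pos [-0.0178 -0.0046]
turn units [-0.004 -0.003  0.009] deg [-0.2 -0.1  0.4] | shift units (25mm) [ 0.   -0.18  0.05] | shift in final axes [-0.   -0.18  0.05]
```

Not yet at the stop; go on in small pushes.

>>> arm_command --targets '[0, 0, 0, 0, 0, -0.12, 0, 0, 0, 0, 0, 0, -0.12, 0, 0, 0, 0, 0, 0, -0.12, 0]'

```text
time: 4.32
ee_pos: [0.5674, 0.0711, 0.1066]
eef_rot: [-0.7, -0.032, 0.713, -0.031]
ft_force: [-21.6, -2.6, 19.0]
width: 0.0006
```

>>> arm_command --targets '[0, 0, 0, 0, 0, -0.12, 0, 0, 0, 0, 0, 0, -0.12, 0]'

```text
time: 4.48
ee_pos: [0.5672, 0.071, 0.1069]
eef_rot: [-0.695, -0.031, 0.718, -0.033]
ft_force: [-19.4, -1.4, 16.6]
width: 0.0006
```

>>> arm_command --targets '[0, 0, 0, 0, 0, 0.2, 0, 0, 0, 0, 0, 0, 0.5, 0, 0, 0, 0, 0, 0, 0.5, 0, 0, 0, 0, -0.5, 0, 0.8, 0, 0, 0, 0, -0.8, 0, 0.5, 0, 0, 0, 0, -0.8, 0, 0, 0, 0, 0, 0, -0.8, 0, 0, 0]'

```text
time: 5.07
ee_pos: [0.504, 0.0633, 0.1803]
eef_rot: [-0.694, -0.03, 0.718, -0.033]
ft_force: [0.6, -0.1, -0.3]
width: 0.0002
```

```bash
python3 - <<'E'
from h import *
p,R=st()
im=camera("side"); cv2.imwrite("pics/s2.png",cv2.resize(cv2.cvtColor(im,cv2.COLOR_RGB2BGR)[100:250,150:350],None,fx=4,fy=4,interpolation=cv2.INTER_CUBIC))
# door pad in world for phi
c,s=np.cos(Q[2]),np.sin(Q[2])
E
```

```text
t 5.0667 p [0.504  0.0633 0.1803] F [ 0.59 -0.08 -0.33] w 0.0002
axes x,y,z(cols)
 [[-0.034  0.089 -0.995]
 [-0.006 -0.996 -0.088]
 [-0.999  0.003  0.035]]
ch pos [-0.0809 -0.0066]
```

View pics/s2.png

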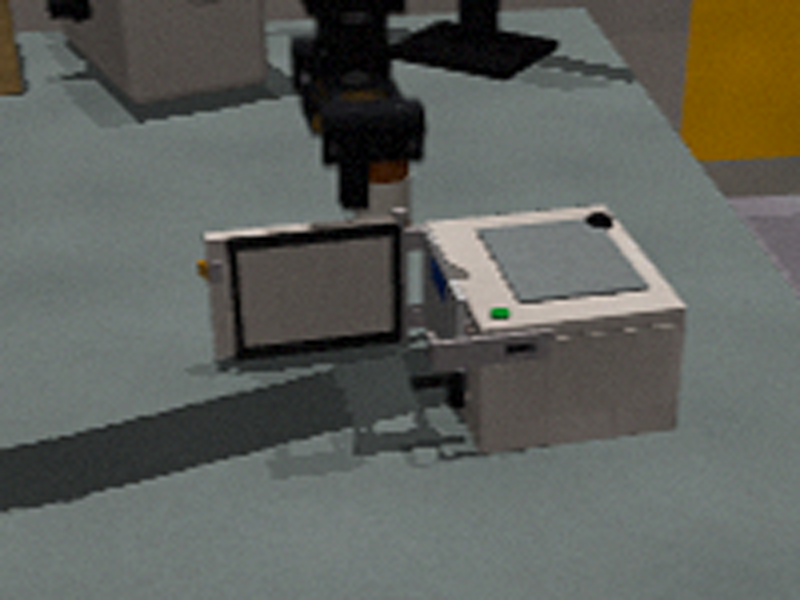

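```bash
python3 - <<'E'
from h import *
s=read_state(); print(np.round(s["joint_positions"],3))
p,R=st()
go(p,R,ch(Q,[-.176,.145,.20])[0],Q[2]+np.pi/2)
print(ch(Q,[-.176,.145,.20])[0])
E
```

```text
[ 0.554  0.213 -0.857  1.737  0.164  1.297 -1.823]
t 5.1167 p [0.5061 0.0639 0.1844] F [2.01 1.71 4.41] w 0.0007
axes x,y,z(cols)
 [[-0.029  0.089 -0.996]
 [-0.006 -0.996 -0.089]
 [-1.     0.003  0.029]]
ch pos [-0.0788 -0.0062]
turn units [ 1.997  0.026 -0.032] deg [89.9  1.2 -1.5] | shift units (25mm) [-0.53 -6.04  3.92] | shift in final axes [-0.62  3.89  6.05]
[0.39555143 0.20560614 0.2       ]
```

>>> arm_command --targets '[-0.155, 0, 0, -0.3, 0, 0, 0, -0.155, 0, 0, -0.3, 0, 0, 0, -0.155, 0, 0, 0, 0, 0, 0, -0.155, 0, 0, 0, 0, 0, 0, -0.155, 0, 0, 0, 0, 0, 0, -0.155, 0, 0, 0, 0, 0, 0, -0.155, 0, 0, 0, 0, 0, 0, -0.155, 0, 0, 0, 0, 0, 0, -0.155, 0, 0, 0, 0, 0, 0, -0.155, 0, 0, 0, 0, 0, 0, -0.155, 0, 0, 0, 0, 0, 0, -0.155, 0, 0, 0, 0, 0, 0]'

```text
time: 6.12
ee_pos: [0.5148, 0.0607, 0.2057]
eef_rot: [0.492, 0.502, -0.5, 0.505]
ft_force: [0.1, 0.5, -0.0]
width: 0.0005
```

```bash
python3 - <<'E'
from h import *
s=read_state(); print(np.round(s["joint_positions"],3))
p,R=st()
go(p,R,ch(Q,[-.176,.145,.20])[0],Q[2]-np.pi/2)
E
```

```text
[ 0.722  0.246 -1.058  1.701  0.23   1.332 -0.366]
t 6.1167 p [0.5148 0.0607 0.2057] F [ 0.1   0.49 -0.01] w 0.0005
axes x,y,z(cols)
 [[-0.005  1.     0.014]
 [-0.011  0.014 -1.   ]
 [-1.    -0.005  0.011]]
ch pos [-0.0704 -0.0101]
turn units [-0.098  0.014  0.007] deg [-4.4  0.6  0.3] | shift units (25mm) [ 0.19 -4.69 -5.86] | shift in final axes [ 0.23 -4.22 -6.2 ]
```

>>> arm_command --targets '[-0.1, 0, 0, 0, -0.5, -0.6, 0, 0, 0, 0, 0, -0.5, -0.7, 0, 0, 0, 0, 0, -0.5, -0.7, 0, 0, 0, 0, 0, -0.5, -0.7, 0, 0, 0, 0, 0, -0.5, -0.7, 0, 0, 0, 0, 0, -0.5, -0.7, 0, 0, 0, 0, 0, -0.5, -0.7, 0, 0, 0, 0, 0, -0.3, -0.7, 0]'

```text
time: 6.78
ee_pos: [0.41, 0.1885, 0.2043]
eef_rot: [0.474, 0.519, -0.477, 0.528]
ft_force: [-0.2, 0.1, -0.0]
width: 0.0005
```

```bash
python3 - <<'E'
from h import *
s=read_state(); print(np.round(s["joint_positions"],3))
p,R=st()
go(p,R,ch(Q,[-.176,.14,.11])[0],Q[2]-np.pi/2)
for n in("top","side"):
    im=camera(n); b=cv2.cvtColor(im,cv2.COLOR_RGB2BGR); b=b[110:310,130:330] if n=="top" else b[90:240,130:330]
    cv2.imwrite(f"pics/{n}3.png",cv2.resize(b,None,fx=3,fy=3,interpolation=cv2.INTER_CUBIC))
E
```

```text
[ 0.698  0.004 -1.212  1.859  0.018  1.282 -0.424]
t 6.7833 p [0.41   0.1885 0.2043] F [-0.22  0.14 -0.01] w 0.0005
axes x,y,z(cols)
 [[ 0.006  0.995  0.095]
 [-0.012  0.095 -0.995]
 [-1.     0.005  0.012]]
ch pos [-0.1632  0.1267]
turn units [ 0.006  0.015 -0.006] deg [ 0.3  0.7 -0.3] | shift units (25mm) [ 3.76 -0.53 -0.58] | shift in final axes [ 3.77 -0.51 -0.53]
```

View pics/top3.png

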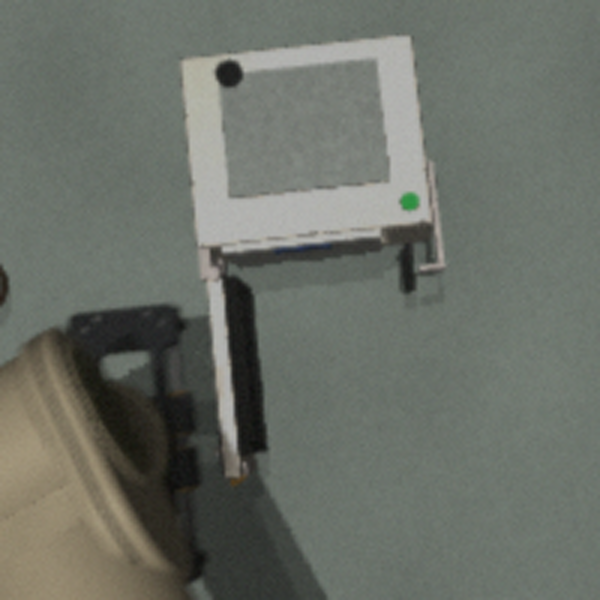

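View pics/side3.png

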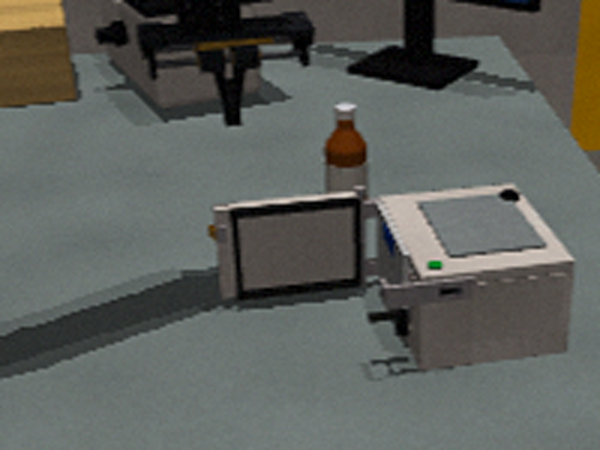

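>>> arm_command --targets '[0, 0, 0, 0.2, -0.3, -0.6, 0, 0, 0, 0, 0.5, -0.2, -0.1, 0, 0, 0, 0, 0.7, 0, 0, 0, 0, 0, 0, 0.7, 0, 0, 0, 0, 0, 0, 0.7, 0, 0, 0, 0, 0, 0, 0.6, 0, 0, 0, 0, 0, 0, 0.2, 0, 0, 0, 0, 0, 0, 0, 0, 0, 0]'

```text
time: 7.55
ee_pos: [0.403, 0.2038, 0.1127]
eef_rot: [0.477, 0.516, -0.473, 0.532]
ft_force: [-0.4, -0.6, 0.7]
width: 0.0003
```

```bash
cat >> h.py <<'E'
def door(p,R,phi,off,z=.108,L=.150):
    # pad contact with finger face; off = extra gap (m) beyond pad(9mm)+finger half 9.5mm
    d=np.array([-np.sin(phi),-np.cos(phi)]); n=np.array([np.cos(phi),-np.sin(phi)]) # n into door
    h=np.array([-.026,.088])
    c=h+L*d-n*(.009+.0095+off); t=ch(Q,[c[0],c[1],z])[0]
    go(p,R,t,Q[2]-phi); return t
def where(p):
    v=inv(p)-np.array([-.026,.088]); r=np.hypot(*v)
    # phi such that normal offset=.0185
    a=np.arctan2(-v[0],-v[1]); off=np.arcsin(.0185/r); return a-off, np.sqrt(r*r-.0185**2)
E
python3 - <<'E'
from h import *
s=read_state(); print(np.round(s["joint_positions"],3))
p,R=st(); print(where(p))
door(p,R,1.56,.02)
E
```

```text
[ 0.582  0.172 -1.221  1.987  0.206  1.095 -0.631]
t 7.55 p [0.403  0.2038 0.1127] F [-0.4  -0.59  0.67] w 0.0003
axes x,y,z(cols)
 [[ 0.02   0.995  0.097]
 [-0.012  0.097 -0.995]
 [-1.     0.019  0.014]]
ch pos [-0.1687  0.1425]
(np.float64(1.8143423634906712), np.float64(0.1516873136055022))
turn units [-0.006  0.017 -0.024] deg [-0.3  0.8 -1.1] | shift units (25mm) [ 0.19 -0.31  0.7 ] | shift in final axes [ 0.19 -0.31  0.7 ]
```

>>> arm_command --targets '[0, 0, 0, 0.1, 0, 0.4, 0, 0, 0, 0, 0.1, 0, 0.4, 0, 0, 0, 0, 0, 0, 0.3, 0, -0.03, 0, 0, 0, 0, 0.25, 0, -0.06, 0, 0, 0, 0, 0.3, 0, -0.067, 0, 0, 0, -0.02, 0.31, 0, -0.067, 0, 0, 0, -0.02, 0.31, 0]'

```text
time: 8.13
ee_pos: [0.4136, 0.1471, 0.1138]
eef_rot: [0.429, 0.555, -0.422, 0.574]
ft_force: [-1.7, 1.0, 0.2]
width: 0.0001
```

```bash
python3 - <<'E'
from h import *
s=read_state(); print(np.round(s["joint_positions"],3))
p,R=st(); w=where(p); print(w)
door(p,R,w[0]-.3,.0)
b=cv2.cvtColor(camera("side"),cv2.COLOR_RGB2BGR)[90:240,130:330]
cv2.imwrite(f"pics/s4.png",cv2.resize(b,None,fx=3,fy=3,interpolation=cv2.INTER_CUBIC))
E
```

```text
[ 0.759  0.096 -1.235  2.022  0.125  1.071 -0.252]
t 8.1333 p [0.4136 0.1471 0.1138] F [-1.69  0.96  0.16] w 0.0001
axes x,y,z(cols)
 [[ 0.027  0.961  0.276]
 [-0.008  0.276 -0.961]
 [-1.     0.024  0.015]]
ch pos [-0.1633  0.0851]
(np.float64(1.4147704693382652), np.float64(0.13607223620859626))
turn units [-0.34   0.023 -0.028] deg [-15.3   1.1  -1.3] | shift units (25mm) [ 0.25 -0.57  1.78] | shift in final axes [ 0.23 -1.02  1.58]
```

View pics/s4.png

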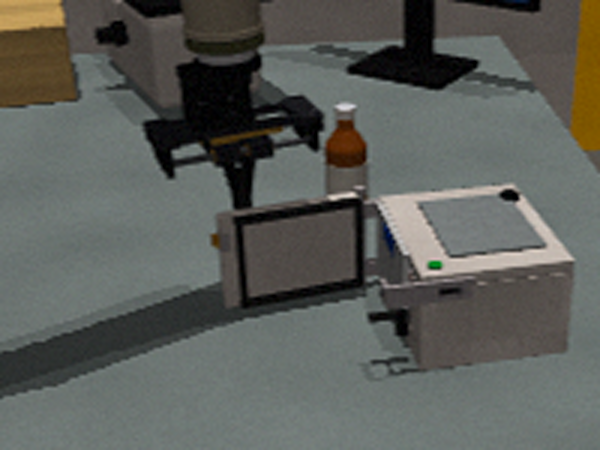

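>>> arm_command --targets '[-0.055, 0, 0, 0.1, -0.12, 0.28, 0, -0.055, 0, 0, 0.1, -0.12, 0.28, 0, -0.06, 0, 0, 0, -0.12, 0.28, 0, -0.06, 0, 0, 0, -0.12, 0.28, 0, -0.06, 0, 0, 0, -0.1, 0.28, 0, -0.06, 0, 0, 0, -0.1, 0.28, 0, -0.06, 0, 0, 0, -0.05, 0.28, 0, -0.06, 0, 0, 0, -0.05, 0.28, 0]'

```text
time: 8.85
ee_pos: [0.426, 0.0875, 0.1164]
eef_rot: [0.315, 0.62, -0.308, 0.648]
ft_force: [-0.4, 0.7, -0.5]
width: 0.0005
```

```bash
python3 - <<'E'
from h import *
s=read_state(); print(np.round(s["joint_positions"],3))
p,R=st(); w=where(p); print(w)
door(p,R,w[0]-.3,.0)
E
```

```text
[ 0.903  0.036 -1.212  2.04   0.063  1.054  0.318]
t 8.85 p [0.426  0.0875 0.1164] F [-0.39  0.72 -0.54] w 0.0005
axes x,y,z(cols)
 [[ 0.04   0.791  0.61 ]
 [-0.008  0.611 -0.792]
 [-0.999  0.027  0.031]]
ch pos [-0.1564  0.0246]
(np.float64(0.9906217534034943), np.float64(0.1438361863218526))
turn units [-0.4    0.045 -0.027] deg [-18.    2.   -1.2] | shift units (25mm) [ 0.39 -0.18  1.8 ] | shift in final axes [ 0.33 -0.72  1.67]
```

>>> arm_command --targets '[-0.06, 0.01, 0, 0.1, -0.06, 0.28, 0, -0.06, 0.01, 0, 0.1, -0.06, 0.28, 0, -0.06, 0.01, 0, 0.1, -0.06, 0.28, 0, -0.06, 0.01, 0, 0.1, -0.06, 0.28, 0, -0.06, 0, 0, 0.05, -0.06, 0.28, 0, -0.06, 0, 0, 0.05, -0.06, 0.28, 0, -0.06, 0, 0, 0.05, -0.05, 0.28, 0, -0.06, 0, 0, 0, -0.05, 0.28, 0]'

```text
time: 9.52
ee_pos: [0.4663, 0.0398, 0.1098]
eef_rot: [0.192, 0.674, -0.178, 0.691]
ft_force: [-0.8, 0.4, -0.1]
width: -0.0
```

```bash
python3 - <<'E'
from h import *
s=read_state(); print(np.round(s["joint_positions"],3))
p,R=st(); w=where(p); print(w)
door(p,R,w[0]-.2,.0)
for n in("side","top"):
    b=cv2.cvtColor(camera(n),cv2.COLOR_RGB2BGR); b=b[110:310,130:330] if n=="top" else b[90:240,130:330]
    cv2.imwrite(f"pics/{n}5.png",cv2.resize(b,None,fx=3,fy=3,interpolation=cv2.INTER_CUBIC))
E
```

```text
[ 0.933  0.207 -1.18   1.967  0.211  1.072  0.705]
t 9.5167 p [0.4663 0.0398 0.1098] F [-0.83  0.37 -0.13] w -0.0
axes x,y,z(cols)
 [[ 0.029  0.505  0.862]
 [ 0.013  0.863 -0.506]
 [-0.999  0.026  0.018]]
ch pos [-0.1206 -0.0266]
(np.float64(0.565313110578094), np.float64(0.14742117193725507))
turn units [-0.326  0.027 -0.03 ] deg [-14.7   1.2  -1.3] | shift units (25mm) [ 0.09 -0.07  1.21] | shift in final axes [ 0.07 -0.37  1.16]
```

View pics/side5.png

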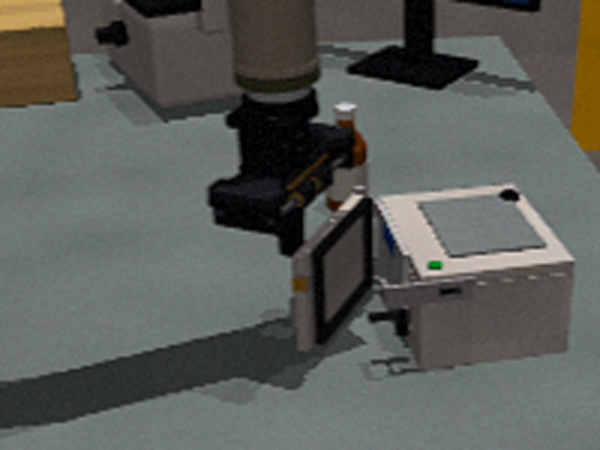

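View pics/top5.png

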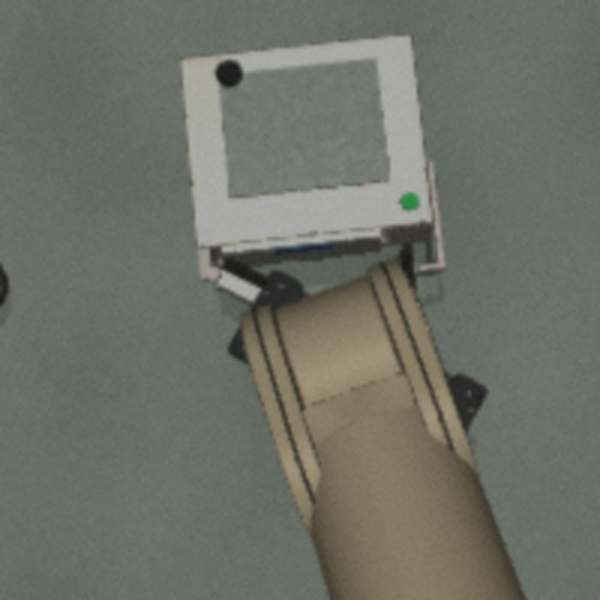

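>>> arm_command --targets '[-0.07, 0.01, 0, 0, -0.05, 0.26, 0, -0.07, 0.01, 0, 0, -0.05, 0.26, 0, -0.07, 0, -0.01, 0, -0.05, 0.24, 0, -0.06, 0, 0, 0, -0.05, 0.22, 0, -0.06, 0, 0, 0, -0.05, 0.2, 0]'

```text
time: 10.03
ee_pos: [0.4913, 0.023, 0.1125]
eef_rot: [0.103, 0.696, -0.092, 0.704]
ft_force: [-0.1, 0.1, -0.6]
width: 0.0004
```

```bash
python3 - <<'E'
from h import *
p,R=st(); w=where(p); print(w)
door(p,R,w[0]-.1,.0)
E
```

```text
t 10.0333 p [0.4913 0.023  0.1125] F [-0.09  0.14 -0.59] w 0.0004
axes x,y,z(cols)
 [[ 0.013  0.273  0.962]
 [ 0.013  0.962 -0.273]
 [-1.     0.016  0.009]]
ch pos [-0.0973 -0.0456]
(np.float64(0.36776314181376113), np.float64(0.15027476311127166))
turn units [-0.127  0.013 -0.02 ] deg [-5.7  0.6 -0.9] | shift units (25mm) [ 0.18 -0.04  0.6 ] | shift in final axes [ 0.18 -0.09  0.6 ]
```

>>> arm_command --targets '[-0.03, 0, 0, 0.05, -0.01, 0.15, 0, -0.03, 0, 0, 0.05, -0.01, 0.15, 0, -0.03, 0, 0, 0, -0.01, 0.14, 0, -0.03, 0, 0, 0, -0.01, 0.14, 0]'

```text
time: 10.37
ee_pos: [0.5062, 0.0188, 0.1111]
eef_rot: [0.069, 0.699, -0.06, 0.709]
ft_force: [0.2, -0.9, -0.3]
width: 0.0005
```

>>> arm_command --targets '[-0.03, 0, 0, 0, -0.01, 0.12, 0, -0.03, 0, 0, 0, -0.01, 0.12, 0]'

```text
time: 10.53
ee_pos: [0.5125, 0.0172, 0.1113]
eef_rot: [0.051, 0.701, -0.042, 0.71]
ft_force: [-0.2, -0.2, 1.2]
width: 0.0003
```

```bash
python3 - <<'E'
from h import *
p,R=st(); w=where(p); print(w)
door(p,R,w[0]-.1,.0)
E
```

```text
t 10.5333 p [0.5125 0.0172 0.1113] F [-0.23 -0.19  1.17] w 0.0003
axes x,y,z(cols)
 [[ 0.014  0.131  0.991]
 [ 0.012  0.991 -0.132]
 [-1.     0.014  0.013]]
ch pos [-0.0767 -0.0532]
(np.float64(0.22078069807159878), np.float64(0.14887693272633362))
turn units [-0.13   0.017 -0.017] deg [-5.9  0.8 -0.7] | shift units (25mm) [ 0.14 -0.09  0.6 ] | shift in final axes [ 0.13 -0.15  0.59]
```

>>> arm_command --targets '[-0.025, 0, 0, 0, -0.01, 0.12, 0, -0.025, 0, 0, 0, -0.01, 0.12, 0]'

```text
time: 10.7
ee_pos: [0.5189, 0.0159, 0.1114]
eef_rot: [0.036, 0.702, -0.027, 0.711]
ft_force: [-0.2, -0.5, 0.0]
width: 0.0001
```

>>> arm_command --targets '[-0.025, 0, 0, 0, 0, 0.12, 0, -0.025, 0, 0, 0, 0, 0.12, 0]'

```text
time: 10.87
ee_pos: [0.5251, 0.015, 0.1113]
eef_rot: [0.02, 0.702, -0.012, 0.711]
ft_force: [-2.6, -0.5, 0.6]
width: 0.0006
```

```bash
python3 - <<'E'
from h import *
p,R=st(); w=where(p); print(w)
E
```

```text
t 10.8667 p [0.5251 0.015  0.1113] F [-2.6  -0.51  0.6 ] w 0.0006
axes x,y,z(cols)
 [[ 0.013  0.046  0.999]
 [ 0.011  0.999 -0.046]
 [-1.     0.012  0.012]]
ch pos [-0.0643 -0.0566]
(np.float64(0.13517855669838463), np.float64(0.14846273156685583))
```

>>> arm_command --targets '[-0.02, 0, 0, 0, 0, 0.12, 0, -0.02, 0, 0, 0, 0, 0.12, 0]'

```text
time: 11.03
ee_pos: [0.531, 0.0142, 0.1111]
eef_rot: [0.008, 0.703, -0.0, 0.711]
ft_force: [-3.5, -1.4, 1.5]
width: 0.0006
```

>>> arm_command --targets '[-0.02, 0, 0, 0, 0, 0.12, 0]'

```text
time: 11.12
ee_pos: [0.5339, 0.014, 0.111]
eef_rot: [0.001, 0.703, 0.006, 0.711]
ft_force: [-6.0, -2.2, 3.5]
width: 0.0004
```

>>> arm_command --targets '[-0.02, 0, 0, 0, 0, 0.12, 0]'

```text
time: 11.2
ee_pos: [0.5366, 0.0137, 0.111]
eef_rot: [-0.005, 0.704, 0.012, 0.71]
ft_force: [-7.3, -2.3, 4.8]
width: 0.0005
```

```bash
python3 - <<'E'
from h import *
p,R=st(); w=where(p); print(w)
door(p,R,w[0]-.1,.0)
E
```

```text
t 11.2 p [0.5366 0.0137 0.111 ] F [-7.27 -2.31  4.83] w 0.0005
axes x,y,z(cols)
 [[ 0.009 -0.024  1.   ]
 [ 0.009  1.     0.024]
 [-1.     0.009  0.009]]
ch pos [-0.053  -0.0589]
(np.float64(0.05758741045215264), np.float64(0.14821672706621186))
turn units [-0.14   0.012 -0.011] deg [-6.3  0.5 -0.5] | shift units (25mm) [ 0.12 -0.11  0.6 ] | shift in final axes [ 0.12 -0.17  0.59]
```

>>> arm_command --targets '[-0.02, 0, 0, 0, 0, 0.1, 0]'

```text
time: 11.28
ee_pos: [0.5387, 0.0135, 0.1109]
eef_rot: [-0.011, 0.704, 0.017, 0.709]
ft_force: [-8.0, -2.4, 5.5]
width: 0.0007
```

>>> arm_command --targets '[-0.02, 0, 0, 0, 0, 0.1, 0]'

```text
time: 11.37
ee_pos: [0.5407, 0.0134, 0.1109]
eef_rot: [-0.018, 0.705, 0.023, 0.709]
ft_force: [-5.7, -3.2, 3.4]
width: 0.0008
```

>>> arm_command --targets '[-0.01, 0, 0, 0, 0, 0.08, 0]'

```text
time: 11.45
ee_pos: [0.5425, 0.0133, 0.1109]
eef_rot: [-0.021, 0.705, 0.026, 0.708]
ft_force: [-5.4, -2.4, 5.1]
width: 0.0008
```

>>> arm_command --targets '[-0.01, 0, 0, 0, 0, 0.08, 0]'

```text
time: 11.53
ee_pos: [0.5443, 0.0132, 0.1109]
eef_rot: [-0.025, 0.706, 0.029, 0.708]
ft_force: [-6.0, -2.4, 5.4]
width: 0.0006
```

>>> arm_command --targets '[-0.01, 0, 0, 0, 0, 0.07, 0]'

```text
time: 11.62
ee_pos: [0.5458, 0.0131, 0.1109]
eef_rot: [-0.028, 0.706, 0.032, 0.707]
ft_force: [-6.2, -2.3, 5.1]
width: 0.0006
```

>>> arm_command --targets '[-0.01, 0, 0, 0, 0, 0.07, 0]'

```text
time: 11.7
ee_pos: [0.5463, 0.0131, 0.1108]
eef_rot: [-0.032, 0.707, 0.035, 0.706]
ft_force: [-17.0, -3.8, 13.9]
width: 0.0005
```

```bash
python3 - <<'E'
from h import *
p,R=st(); w=where(p); print(w)
for n in("side","top"):
    b=cv2.cvtColor(camera(n),cv2.COLOR_RGB2BGR); b=b[110:260,150:310] if n=="top" else b[110:230,180:330]
    cv2.imwrite(f"pics/{n}6.png",cv2.resize(b,None,fx=4,fy=4,interpolation=cv2.INTER_CUBIC))
E
```

```text
t 11.7 p [0.5463 0.0131 0.1108] F [-16.97  -3.8   13.87] w 0.0005
axes x,y,z(cols)
 [[-0.002 -0.095  0.996]
 [ 0.005  0.996  0.095]
 [-1.     0.005 -0.002]]
ch pos [-0.0434 -0.0604]
(np.float64(-0.007616662544858141), np.float64(0.14826703217545473))
```

View pics/side6.png

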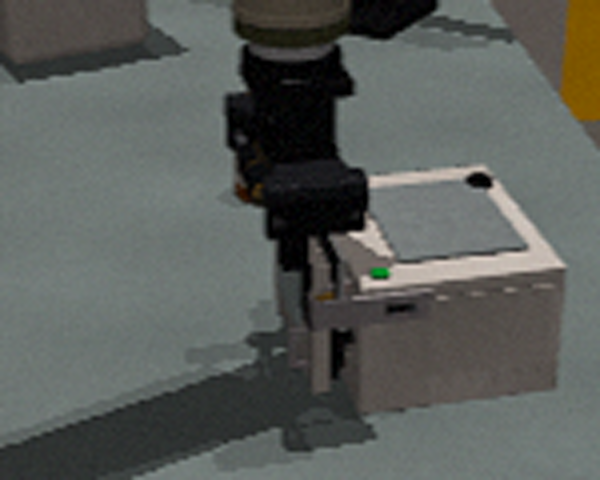

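View pics/top6.png

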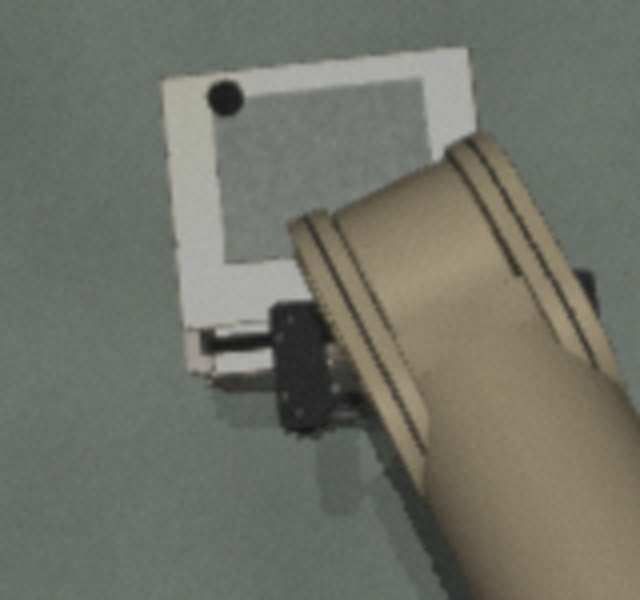

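>>> arm_command --targets '[0, 0, 0, 0, 0, -0.1, 0, 0, 0, 0, 0, 0, -0.15, 0, 0, 0, 0, 0, 0, -0.3, 0, 0, 0, 0, 0, 0, -0.5, 0, 0, 0, 0, 0, 0, -0.8, 0, 0, 0, 0, 0, 0, -0.8, 0, 0, 0, 0, 0, 0, -0.8, 0]'

```text
time: 12.38
ee_pos: [0.4608, 0.0075, 0.1107]
eef_rot: [-0.032, 0.705, 0.039, 0.707]
ft_force: [-0.5, -1.6, 0.8]
width: 0.0005
```

```bash
python3 - <<'E'
from h import *
p,R=st()
for n in("side","top"):
    b=cv2.cvtColor(camera(n),cv2.COLOR_RGB2BGR); b=b[110:260,150:310] if n=="top" else b[110:230,180:330]
    cv2.imwrite(f"pics/{n}7.png",cv2.resize(b,None,fx=4,fy=4,interpolation=cv2.INTER_CUBIC))
E
```

```text
t 12.3833 p [0.4608 0.0075 0.1107] F [-0.54 -1.58  0.81] w 0.0005
axes x,y,z(cols)
 [[ 0.002 -0.1    0.995]
 [ 0.011  0.995  0.1  ]
 [-1.     0.011  0.003]]
ch pos [-0.129  -0.0582]
```

View pics/side7.png

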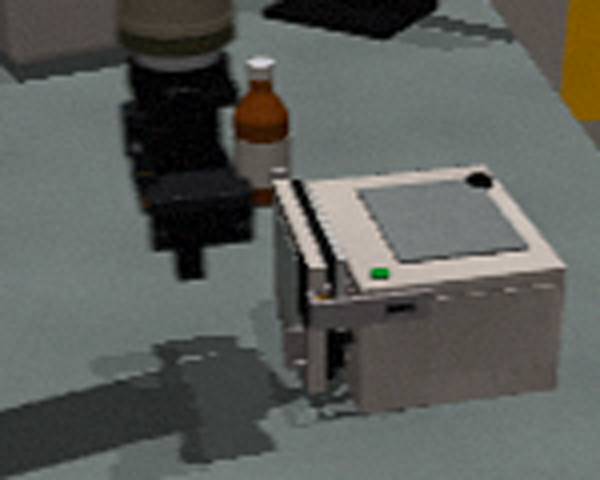

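View pics/top7.png

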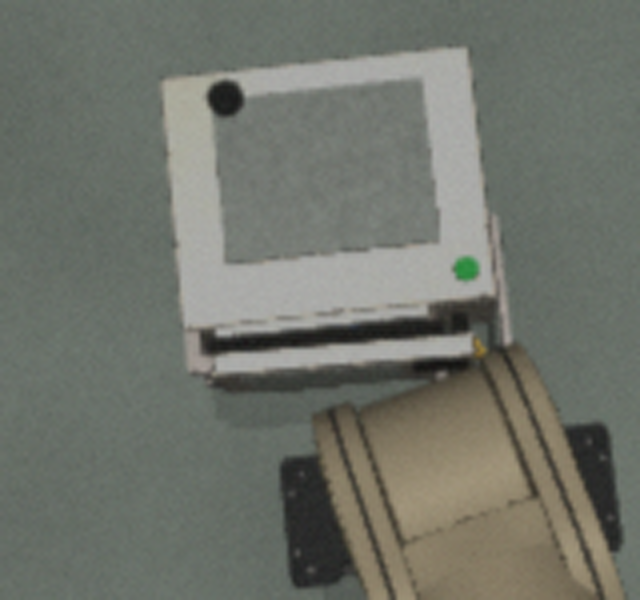

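>>> arm_command --targets '[0, 0, 0, -0.8, 0, -0.3, 0, 0, 0, 0, -0.8, 0, -0.3, 0, 0, 0, 0, -0.8, 0, -0.3, 0, 0, 0, 0, -0.8, 0, 0, 0, 0, 0, 0, -0.8, 0, 0, 0, 0, 0, 0, 0, 0, 0, 0, 0, 0, 0, 0, 0, 0, 0, 0, 0, 0, 0, 0, 0, 0, 0, 0, 0, 0, 0, 0, 0, 0, 0, 0, 0, 0, 0, 0, 0, 0, 0, 0, 0, 0, 0, 0, 0, 0, 0, 0, 0, 0]'

```text
time: 13.48
ee_pos: [0.4382, 0.0053, 0.2103]
eef_rot: [-0.035, 0.704, 0.041, 0.708]
ft_force: [0.2, -0.1, -0.1]
width: 0.0004
```

```bash
python3 - <<'E'
from h import *
p,R=st()
for n in("side","top"):
    f=cv2.cvtColor(camera(n),cv2.COLOR_RGB2BGR); cv2.imwrite(f"pics/{n}8f.png",f); b=f[110:260,150:310] if n=="top" else f[110:230,180:330]
    cv2.imwrite(f"pics/{n}8.png",cv2.resize(b,None,fx=4,fy=4,interpolation=cv2.INTER_CUBIC))
    a=cv2.imread(f"pics/{n}0.png"); d=cv2.absdiff(a,f).max(2)
    box=d[200:340,190:350] if n=="side" else d[140:270,370:440]; print(n,"bystander diff",box.max(),(box>40).sum())
    box=d[120:165,232:260] if n=="side" else d[185:220,90:140]; print(n,"bottle diff",box.max(),(box>40).sum())
E
```

```text
t 13.4833 p [0.4382 0.0053 0.2103] F [ 0.16 -0.12 -0.12] w 0.0004
axes x,y,z(cols)
 [[ 0.004 -0.107  0.994]
 [ 0.008  0.994  0.107]
 [-1.     0.008  0.005]]
ch pos [-0.1517 -0.0583]
side bystander diff 117 1020
side bottle diff 157 245
top bystander diff 12 0
top bottle diff 13 0
```

View pics/top8.png

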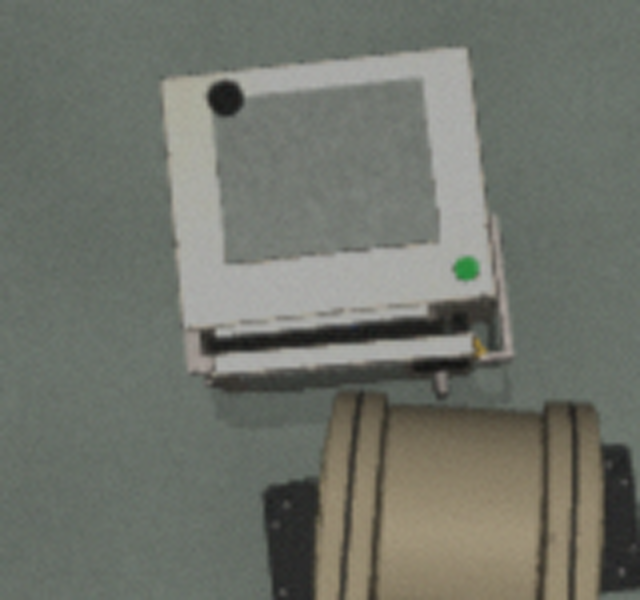

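View pics/side8f.png

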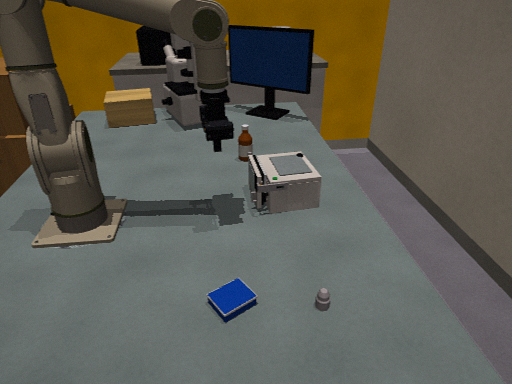

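```bash
python3 - <<'E'
from bench import *
print(close_job())
E
```

```text
the job is handed in; nothing more can be done
None
```

The tray is fully home and the door is latched shut. The job was handed in at about 13.6 s of the 58 s allowed.

- **Tray:** I pushed it with the closed fingers, with the door still open, until it met its stop. There the force rose to about 22 N with no more travel. The picture afterwards shows the panel flush at the chamber front.
- **Door:** I swung it shut along its arc with the fingers on the push pad. The push rose to 8 N, eased to about 5.5 N at the snap, then climbed at the firm stop, where I backed off.
- **Latch check:** In pictures taken just after I backed off and about 1.1 s later, with the gripper clear, the door stands at the same place. It is open about 0.03–0.04 rad, with the bolt on the inner side of the strike lip. The wrist force read about zero at the second look.
- **Bystanders:** The top camera shows no change around the bottle, slide box or objective.

Three readings were less clean:

- **Force at the door stop:** The last reading was 17 N along the push direction. The wrist also showed about 14 N of vertical shear from friction on the pad, so the total was about 22 N. I took the 20 N limit as the push itself. Force was only read at the end of each move, so a brief peak between readings could have been missed.
- **Travel after the snap:** The firm stop came about 5 mm after the force eased, rather than the 2 mm described.
- **Side camera comparison:** The same before-and-after check flagged changes in the side view. The areas I compared also take in the moved door, the arm and its shadow. By eye, the slide box and objective are at the same pixels as before.

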